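# Park a glued case in the curing tray

### The job

Using only the fingertips to push, slide the tan leather case across the grey tray and straight down the empty lane, the one with the tan swatch on its end board, until it sits square and fully home against the cork, then leave it there. Its glue is still setting, so push gently and never pinch it, lift it or tip it, and its polished leather marks on bare metal, so it must not touch the aluminium rails at any time. Leave the two cases in the other lanes and the things on the bench where they are.

Things in the scene. Friction and masses are not known exactly. Their poses are not given: they have to be found in the camera images.
- tan_case: the tan leather-covered case to be pushed: a plain rigid box 66 (its x) x 110 (its y, the long way) x 40 high, about 0.3 kg, lying flat on the tray. Origin at the centre of its underside. Either end may go first. It slides with dry friction (coefficient about 0.6) and stays where it is left
- tray: grey tray lying on the bench, fixed, 310 (x) x 500 (y) and 12 thick; its flat top is the floor of the lanes, 12 above the bench. Origin at the centre of its underside. Three lanes run along its y, open at their mouths at tray y = 0 and closed at the -y end by cork at tray y = -216 (cork 24 high, end board behind it 34 high above the lane floor). Lane centre lines at tray x = -92, 0 and +92. The half with y above 0 is a bare apron, without rails, where the tan case starts
- rails: the four bare aluminium guide rails, fixed to the tray: bars 8 wide, 20 high above the lane floor, from tray y = 0 to -216, centred at tray x = -138, -46, +46 and +138, so each lane is 84 wide between its rails. Same origin and axes as the tray
- swatch: tan leather swatch 46 wide folded over the end board of the empty lane, fixed. Its origin is not on the swatch: it lies on the floor of that lane, on its centre line, 56 in front of the cork, where the centre of the tan case's underside belongs when it is home (1 clear of the cork). Axes as the tray's
- black_case: black case of the same make and size, already parked in one lane; origin at the centre of its underside
- brown_case: dark brown case of the same make and size, already parked in another lane; origin at the centre of its underside
- green_cone: cone of green sewing thread on a green foot, 72 across, 122 tall, standing; origin at its underside
- black_cone: cone of black sewing thread on a green foot, 72 across, 122 tall, standing; origin at its underside
- glue_jar: white jar with a yellow label and black lid, 60 across, 75 tall; origin at its underside
- knife: leather knife lying flat, round wooden handle and short steel blade, 173 long, 22 thick; origin on the bench under the ferrule
- mallet: mallet lying flat, white head 52 across and 80 long, handle 190 long; origin on the bench under the handle
- burnisher: small dark wooden edge burnisher, 22 x 120 x 18, lying flat; origin at its underside
There are look-alikes about, which are no part of the job. What is meant by the tan_case is not pink, and is the smaller of those in its own colour.

How it is judged:
By the outcome, as a careful person would: the job done as asked, in the order asked, and still so for the second after the job is handed in, with the robot touching nothing.
It also fails if it takes over 61 s, if anything falls off the work surface, if the arm or the gripper's body presses on something with over 40 N, if the wrist force passes 120 N, or if a joint passes its speed limit or range.

### The arm

A 7-joint arm with a two-finger parallel gripper is mounted at the origin on the work surface. World frame = base frame: x ahead of the robot, y to its left, z up, the work surface at z = 0. Lengths are in m, angles in rad, forces in N, time in s.
With the tool pointing down it reaches from about 0.4 to 0.875 m from the base axis. Payload 19.3 kg.
Tool frame: the origin (TCP) lies midway between the tips of the shut fingers; the grasp point (between the pads) lies 19 mm behind it; z points along the fingers, y is the line along which they close (so a half turn about z gives the same grasp; the last joint's range is limited). The gripper opens to 85 mm and grips with 20 to 120 N. Pads are 22 mm wide; open, the fingers measure 114 mm over their backs; the gripper's body (76 mm by 85 mm) begins 54 mm behind the grasp point. The pads swing forward as they close: fully open they stand 13 mm farther back than shut.
Start: joints at [1.28, 0.521, -0.036, 1.599, 0.021, 1.021, -0.113], TCP at [0.137, -0.61, 0.231] pointing down, gripper open.
Joint ranges: [-2.91, 2.91], [-0.3, 2.13], [-1.5, 1.42], [0.17, 2.43], [-1.26, 4.41], [0.16, 1.93], [-2.52, 2.52]. Speed limits (rad/s): [1.89, 1.89, 2.39, 2.39, 3.01, 3.01, 3.01].

### API

Orientations are given as [roll, pitch, yaw] about the fixed x, y, z axes, in that order (R = Rz(yaw) Ry(pitch) Rx(roll)).
In Python, from workcell import * gives the robot as it stands. The module is installed in compiled form; this text tells all that it offers.
- The arm moves only by the tool play_rows, never from a script. Its argument "deltas" is a list of rows, each a list of 7 numbers: the shift along the tool's x, y, z in units of 500 mm (1.0 is 500 mm), then the turn, a rotation vector about the tool's x, y, z in units of 120 degrees (1.0 is 120 degrees), then the closure, from 0 (fully open) to 1 (shut). A call has 1 to 10 rows; each row is the pose to reach, as a shift and turn from the pose commanded when the call began, along the tool's axes at that moment; what a row does not reach only later rows make up. A row lasts 1/10 s, in which the tool goes at most 50 mm and 8.59 degrees, less where a joint would pass 70% of its speed; a pose out of reach is approached as far as the arm can. A call with a number of a shift or a turn outside -1 to 1 is refused whole. A call with a gripper value outside its range is refused whole. The fingers move at their own pace and stop on an object; "newtons" is the grip in N (left out, the last holds). Time passes only in rows, so rows that repeat a pose let the fingers close. It gives the time, the measured TCP pose, the force, the opening and the grip force at its end, in the units of the state.
- observe(): the state, without advancing time (a new reading comes with each control period).
- grab_frame(name): name is "scene" or "top" or "wrist"; returns the picture (480x640x3 uint8, red, green, blue); there is no depth.
- get_calibration(name): a dict with "fovy" (degrees; the focal length in pixels is half the picture's height over the tangent of half this angle, whatever the lens; pixels are square), "cx", "cy" (the principal point, pixels), "xyz" and "rotation" of the camera in the world. Camera axes: x right, y down, z forward; pixel columns grow to the right and rows downward; lengths in m; the calibration is good to about 2 mm. A picture is of the moment at which its call begins: read the wrist's pose just before it. get_calibration takes no time and is no camera call; for the wrist camera it gives the pose at the moment of the call.
- job_done(): hands the job in; it is judged then, once.
The state is a dict: "clock": time; "qpos": joint angles; "qd": joint speeds; "joint_efforts": joint torques, N m; "position": TCP position; "tool_rot": TCP orientation; "force": force on the tool from outside, world axes, zero at the start; "moment": the same for the moment, N m; "grip_width": finger opening in m; "finger_force": force on a finger pad.
Only numpy, scipy, OpenCV 4.12 (cv2) and the standard library are available. Lean on these libraries where they do the work, as an engineer would, in place of code of your own. Each camera call takes 0.05 s, during which the arm holds its last target. There are 200 camera calls.

## Working session

There is one attempt and no reset: what is moved stays moved. The work goes in short steps, Python scripts to look and compute and a tool call to move; the robot and the scene stay as the last step left them, time stands still between calls to the robot, and variables do not carry over. Pictures are saved under pics/ and viewed, at most 10 in all, crops included, and the job is handed in when it is done.

Besides the shell and the picture viewer there is one more tool, called as name(argument=value, ...) on one line, values as JSON. play_rows: Moves the arm, as the interface text tells. Its arguments: {"type":"object","properties":{"deltas":{"type":"array"},"newtons":{"type":"number"}},"required":["deltas"]}

```bash
mkdir -p pics; python3 - <<'E'
from workcell import *
import cv2
s=observe();print({k:s[k] for k in('clock','position','tool_rot','force','grip_width')})
for n in("scene","top"):
    c=get_calibration(n);print(n,c)
    cv2.imwrite(f"pics/{n}0.png",grab_frame(n)[:,:,::-1])
E
```

```text
{'clock': 0.0, 'position': array([ 0.13676279, -0.60948807,  0.23070617]), 'tool_rot': array([-3.14040315e+00,  8.01642228e-05,  2.20758177e-01]), 'force': array([-0.14098925, -0.37735739,  0.1634552 ]), 'grip_width': 0.08551008607023591}
scene {'fovy': 53.898187246008234, 'cx': 312.40005492869847, 'cy': 240.91100445565834, 'xyz': array([ 1.07758762, -0.73163327,  0.95565488]), 'rotation': array([-2.37263563, -0.00349742,  0.58171721])}
top {'fovy': 46.12673543144454, 'cx': 326.21856755399733, 'cy': 240.39554310165698, 'xyz': array([0.26795095, 0.00574057, 1.65705317]), 'rotation': array([-2.94963731, -0.00411772, -1.5764155 ])}
```

View pics/top0.png

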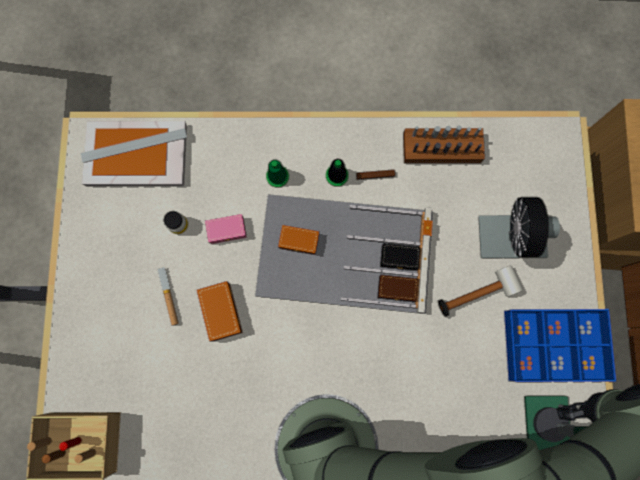

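View pics/scene0.png

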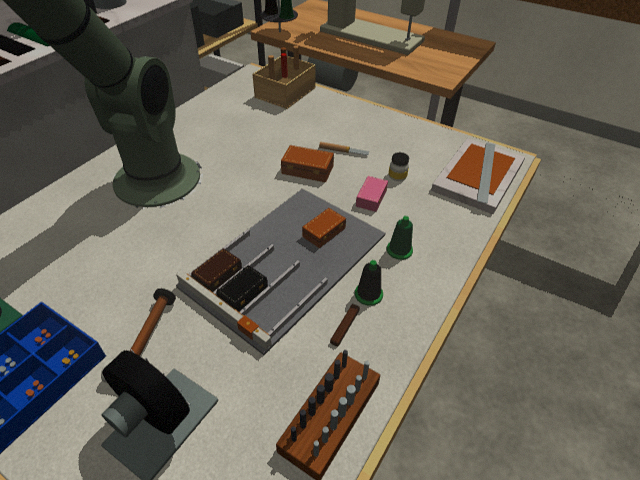

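The top view shows the tan case at about (299,239) on the apron. The empty lane is the upper (far) one, with its swatch at (427,228). The larger tan box at (219,310) is a look-alike. Next I'll measure coarse positions.

```bash
cat > h.py <<'E'
import numpy as np, cv2
from scipy.spatial.transform import Rotation as R
def cam(c):
    return np.array(c["xyz"]),R.from_euler('xyz',c["rotation"]).as_matrix(),240/np.tan(np.radians(c["fovy"]/2)),c["cx"],c["cy"]
def ray(c,uv,z):
    p,M,f,cx,cy=cam(c);uv=np.atleast_2d(uv).astype(float)
    d=np.c_[(uv[:,0]-cx)/f,(uv[:,1]-cy)/f,np.ones(len(uv))]@M.T
    return p+d*((z-p[2])/d[:,2])[:,None]
def proj(c,P):
    p,M,f,cx,cy=cam(c);q=(np.atleast_2d(P)-p)@M
    return np.c_[q[:,0]/q[:,2]*f+cx,q[:,1]/q[:,2]*f+cy]
def tan(img):
    h=cv2.cvtColor(img,cv2.COLOR_RGB2HSV)
    return cv2.inRange(h,(5,150,90),(18,255,255))
E
python3 - <<'E'
from workcell import *
from h import *
c=get_calibration("top");im=cv2.imread("pics/top0.png")[:,:,::-1].copy()
n,l,st,ce=cv2.connectedComponentsWithStats(tan(im))
for i in range(1,n):
    if st[i,4]>40: 
        cn=cv2.findContours((l==i).astype('uint8'),0,1)[0][0];r=cv2.minAreaRect(cn)
        print(st[i],r, ray(c,r[0],.052).round(3))
pts=[(268,195),(257,297),(433,208),(423,313)]
print(ray(c,pts,.012).round(3))
q=[(281,226),(319,230),(316,253),(279,248)]
print(ray(c,q,.052).round(3))
# rail ends far lane / next rail (mouth, end) z=.032
print(ray(c,[(350,206),(420,212),(346,237),(410,244),(427,228)],.032).round(3))
s=get_calibration("wrist");o=observe();M=R.from_euler('xyz',o['tool_rot']).as_matrix()
p,m,f,cx,cy=cam(s);print("cam in tool",M.T@(p-o['position']),(M.T@m).round(3),f,cx,cy)
E
```

```text
[ 95 129  72  20 802] ((128.71640014648438, 130.91966247558594), (18.265886306762695, 73.46436309814453), 76.75948333740234) [[0.918 0.59  0.052]]
[ 405  129   79   30 1127] ((444.0, 143.5), (29.0, 78.0), 90.0) [[ 0.875 -0.358  0.052]]
[  93  143   74   32 1677] ((129.5, 158.5), (31.0, 73.0), 90.0) [[0.831 0.582 0.052]]
[421 220  11  16 138] ((426.6237487792969, 227.2623748779297), (9.850868225097656, 14.726551055908203), 5.710593223571777) [[ 0.617 -0.296  0.052]]
[279 225  40  28 821] ((298.34735107421875, 239.03189086914062), (37.421775817871094, 22.41830825805664), 10.007980346679688) [[0.584 0.078 0.052]]
[ 197  282   43   59 1653] ((218.3326873779297, 310.91412353515625), (53.16155242919922, 31.60957145690918), 75.52970886230469) [[0.378 0.304 0.052]]
[447 282  55  26 368] ((474.0689697265625, 294.6724548339844), (6.4993367195129395, 57.19417190551758), 68.19859313964844) [[ 0.42  -0.423  0.052]]
[ 42 455   8   8  54] ((45.5, 458.5), (7.0, 7.0), 90.0) [[-0.015  0.757  0.052]]
[[ 0.728  0.172  0.012]
 [ 0.421  0.2    0.012]
 [ 0.685 -0.325  0.012]
 [ 0.372 -0.283  0.012]]
[[0.623 0.129 0.052]
 [0.611 0.018 0.052]
 [0.543 0.027 0.052]
 [0.558 0.134 0.052]]
[[ 0.688 -0.074  0.032]
 [ 0.668 -0.282  0.032]
 [ 0.594 -0.061  0.032]
 [ 0.572 -0.249  0.032]
 [ 0.62  -0.3    0.032]]
cam in tool [ 0.0761448   0.00040305 -0.1422459 ] [[ 0.    -0.954 -0.299]
 [ 1.     0.     0.   ]
 [-0.    -0.299  0.954]] 398.0726629000989 319.39091881202273 233.7440768429067
```

play_rows(deltas=[[0.02,-0.02,0,0,0,0,0.3],[0.07,-0.07,-0.01,0,0,0.01,0.3],[0.13,-0.13,-0.02,0,0,0.02,0.3],[0.19,-0.19,-0.03,0,0,0.03,0.3],[0.25,-0.25,-0.04,0,0,0.04,0.3],[0.31,-0.31,-0.04,0,0,0.05,0.3],[0.37,-0.37,-0.04,0,0,0.06,0.3],[0.43,-0.43,-0.04,0,0,0.07,0.3],[0.49,-0.49,-0.04,0,0,0.08,0.3],[0.55,-0.55,-0.04,0,0,0.09,0.3]])

```text
clock: 1.1
position: [0.3454, -0.2789, 0.2513]
tool_rot: [3.141, -0.0, 0.032]
force: [1.2, -0.5, -0.3]
grip_width: 0.0597
finger_force: 0.0
```

play_rows(deltas=[[0.06,-0.08,0,0,0,0.01,0.3],[0.12,-0.16,0,0,0,0.02,0.3],[0.18,-0.24,0,0,0,0.03,0.3],[0.23,-0.32,0,0,0,0.04,0.3],[0.27,-0.38,0,0,0,0.05,0.3],[0.3,-0.42,0,0,0,0.055,0.3],[0.32,-0.44,0,0,0,0.058,0.3],[0.32,-0.44,0,0,0,0.058,0.3]])

```text
clock: 1.9
position: [0.4981, -0.0539, 0.2511]
tool_rot: [-3.141, 0.0, -0.086]
force: [-0.4, -0.6, 0.1]
grip_width: 0.0598
finger_force: 0.0
```

```bash
python3 - <<'E'
from workcell import *
import cv2,pickle
s=observe();print({k:s[k] for k in('clock','position','tool_rot','qpos')})
c=get_calibration("wrist");im=grab_frame("wrist");pickle.dump(c,open("w1.pkl","wb"))
cv2.imwrite("pics/w1.png",im[:,:,::-1])
E
```

```text
{'clock': 1.9, 'position': array([ 0.49811796, -0.05387343,  0.25106587]), 'tool_rot': array([-3.14094068e+00,  1.48461783e-04, -8.60924613e-02]), 'qpos': array([ 0.22571335,  0.31317773, -0.29496318,  1.88594364,  0.10888344,
        0.95803315, -1.77534734])}
```

View pics/w1.png

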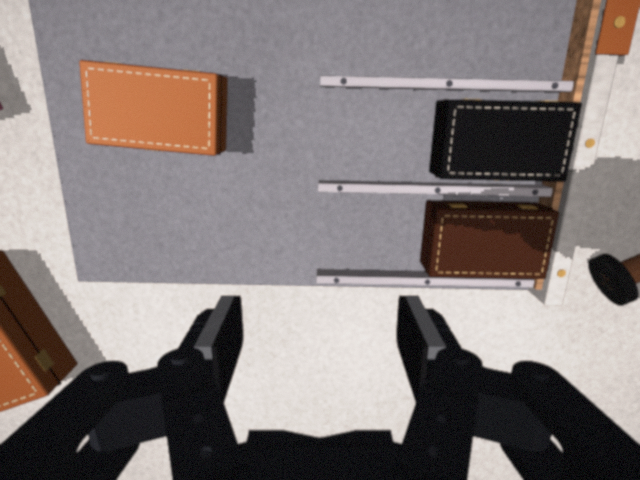

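The wrist view shows the tan case at (80–220, 60–155) and the +46 rail from (320,82) to (572,86). The −46 rail runs (318,187)–(552,191) and the −138 rail (317,279)–(535,284). Next I'll fit the tray and case poses.

```bash
cat >> h.py <<'E'
def fit_case(c,im,near):
    m=tan(im); h=cv2.cvtColor(im,cv2.COLOR_RGB2HSV)
    n,l,st,ce=cv2.connectedComponentsWithStats(m)
    i=min([k for k in range(1,n) if st[k,4]>2000],key=lambda k:np.hypot(*(ce[k]-near)))
    mm=((l==i)&(h[:,:,2]>150)).astype('uint8')
    mm=cv2.morphologyEx(mm,cv2.MORPH_CLOSE,np.ones((9,9)));mm=cv2.morphologyEx(mm,cv2.MORPH_OPEN,np.ones((7,7)))
    cn=max(cv2.findContours(mm,0,1)[0],key=cv2.contourArea)[:,0,:]
    P=ray(c,cn,.052)[:,:2]
    r=cv2.minAreaRect((P*1000).astype('float32'));b=cv2.boxPoints(r)
    e=max([b[1]-b[0],b[2]-b[1]],key=np.linalg.norm); e=e*np.sign(e[1])
    return np.array(r[0])/1000,np.arctan2(-e[0],e[1]),sorted(r[1]),proj(c,np.c_[b/1000,[.052]*4])
E
python3 - <<'E'
import pickle
from h import *
from workcell import get_calibration
c=pickle.load(open("w1.pkl","rb"));im=cv2.imread("pics/w1.png")[:,:,::-1].copy()
print(fit_case(c,im,(150,110)))
ct=get_calibration("top")
# height: triangulate case top centre
C=fit_case(c,im,(150,110))
def tri(u1,u2):
    a=ray(c,u1,0.3)[0];b=ray(c,u1,0.)[0];p=ray(ct,u2,.3)[0];q=ray(ct,u2,0.)[0]
    d1=b-a;d2=q-p;A=np.c_[d1,-d2];t=np.linalg.lstsq(A,p-a,rcond=None)[0]
    return (a+d1*t[0]+p+d2*t[1])/2
print("tri",tri(C[3].mean(0),(298.3,239.0)), "rail",tri((320,82),(346,237)))
g=cv2.cvtColor(im,cv2.COLOR_RGB2HSV)
rail=((g[:,:,2]>130)&(g[:,:,1]<60)).astype('uint8')
res=[]
for x,(u0,u1),v in((46,(325,560),84),(-46,(325,425),188),(-138,(325,520),282)):
    w=[]
    for u in range(u0,u1,3):
        col=np.where(rail[v-12:v+13,u])[0]
        if 5<len(col)<13: w.append((u,v-12+col.mean()))
    P=ray(c,w,.032)[:,:2];k=np.polyfit(P[:,1],P[:,0],1);r=np.polyval(k,P[:,1])-P[:,0]
    print(x,len(w),"x at y=-.1:",np.polyval(k,-.1).round(4),"yaw",-np.arctan(k[0]).round(4),"std",r.std())
    row=rail[v-2:v+3,300:340].mean(0);print("mouth u",300+np.where(row>.5)[0][:1], ray(c,(300+np.where(row>.5)[0][0],v),.032))
sw=[(599,53),(632,53)]
print("swatch",ray(c,sw,.046), "cork front px", ray(c,[(572,86),(553,190)],.036))
E
```

```text
(array([0.58603369, 0.0777088 ]), np.float32(-0.17962243), [63.66569519042969, 106.69548034667969], array([[214.33718518, 154.36560814],
       [215.51355142,  73.85144047],
       [ 80.24987584,  60.3250286 ],
       [ 86.75179516, 142.30462003]]))
tri [0.5861873  0.07898253 0.0477982 ] rail [ 0.59707041 -0.06247736  0.0138469 ]Traceback (most recent call last):
  File "<stdin>", line 22, in <module>
  File "h.py", line 7, in ray
    d=np.c_[(uv[:,0]-cx)/f,(uv[:,1]-cy)/f,np.ones(len(uv))]@M.T
             ~~^^^^^
IndexError: index 0 is out of bounds for axis 1 with size 0
```

```bash
python3 - <<'E'
import pickle
from h import *
c=pickle.load(open("w1.pkl","rb"));im=cv2.imread("pics/w1.png")[:,:,::-1].copy()
g=im[:,:,1].astype(int)
print(g[70:96,400],g[176:200,400])
rail=(g>140)
for x,(u0,u1),v in((46,(325,560),84),(-46,(325,425),188)):
    w=[]
    for u in range(u0,u1,3):
        col=np.where(rail[v-12:v+13,u])[0]
        if 5<len(col)<16: w.append((u,v-12+col.mean()))
    if not w: continue
    P=ray(c,w,.032)[:,:2];k=np.polyfit(P[:,1],P[:,0],1);r=np.polyval(k,P[:,1])-P[:,0]
    i=np.where(rail[v-3:v+4,300:340].mean(0)>.5)[0][0]+300
    print(x,len(w),"x at y=-.1:",np.polyval(k,-.1).round(4),"yaw",-np.arctan(k[0]).round(4),"std",r.std(),"mouth",i,ray(c,(i,v),.032))
print("swatch",ray(c,[(599,53),(632,53)],.046),"cork",ray(c,[(572,86),(553,190)],.034))
E
```

```text
[136 135 134 140 141 141 148 158 182 199 201 202 200 203 198 190 168 129
 105 122 137 141 141 142 137 138] [144 144 144 140 135 116  91  81 110 158 190 201 204 205 201 199 188 163
 146 140 142 143 143 144]
46 60 x at y=-.1: 0.5922 yaw -0.0942 std 0.0008555990657230907 mouth 305 [[ 0.59529463 -0.05029891  0.032     ]]
-46 8 x at y=-.1: 0.5009 yaw -0.1219 std 0.0014152545510075802 mouth 300 [[ 0.506593   -0.03706419  0.032     ]]
swatch [[ 0.59737744 -0.2872639   0.046     ]
 [ 0.59510647 -0.31354411  0.046     ]] cork [[ 0.57414463 -0.27547467  0.034     ]
 [ 0.48528708 -0.26738497  0.034     ]]
```

```bash
python3 - <<'E'
import pickle
from h import *
c=pickle.load(open("w1.pkl","rb"));im=cv2.imread("pics/w1.png")[:,:,::-1].copy()
rail=im[:,:,1]>168
for x,(u0,u1),v in((46,(325,560),84),(-46,(325,425),188),(-138,(325,415),281)):
    w=[]
    for u in range(u0,u1,2):
        col=np.where(rail[v-12:v+6,u])[0]
        if 5<len(col)<12: w.append((u,v-12+col.mean()))
    if len(w)<5: print(x,len(w));continue
    P=ray(c,w,.032)[:,:2];k=np.polyfit(P[:,1],P[:,0],1);r=np.polyval(k,P[:,1])-P[:,0]
    i=np.where(rail[v-3:v+4,300:340].mean(0)>.5)[0][0]+300
    print(x,len(w),"x at y=-.1:",np.polyval(k,-.1).round(4),"yaw",-np.arctan(k[0]).round(4),"std",r.std().round(4),"mouth",i,ray(c,(i,v),.032))
E
```

```text
46 108 x at y=-.1: 0.5935 yaw -0.1066 std 0.0002 mouth 321 [[ 0.59412347 -0.06386166  0.032     ]]
-46 47 x at y=-.1: 0.5007 yaw -0.1056 std 0.0002 mouth 318 [[ 0.50517499 -0.05352969  0.032     ]]
-138 41 x at y=-.1: 0.4082 yaw -0.0911 std 0.0003 mouth 317 [[ 0.412668   -0.04445726  0.032     ]]
```

play_rows(deltas=[[0.0,-0.07,0,0,0,0.009,0.3],[0.005,-0.16,0.01,0,0,0.009,0.3],[0.01,-0.24,0.05,0,0,0.009,0.3],[0.013,-0.279,0.12,0,0,0.009,0.3],[0.013,-0.279,0.2,0,0,0.009,0.3],[0.013,-0.279,0.28,0,0,0.009,0.3],[0.013,-0.279,0.36,0,0,0.009,0.3],[0.013,-0.279,0.42,0,0,0.009,0.3],[0.013,-0.279,0.45,0,0,0.009,0.3],[0.013,-0.279,0.45,0,0,0.009,0.3]])

```text
clock: 2.95
position: [0.515, 0.0811, 0.0247]
tool_rot: [3.14, 0.003, -0.108]
force: [-0.5, -1.7, 1.5]
grip_width: 0.0598
finger_force: 0.0
```

```bash
python3 - <<'E'
from workcell import *
from h import *
s=observe();print({k:s[k] for k in('clock','position','tool_rot','force')})
cv2.imwrite("pics/w2.png",grab_frame("wrist")[:,:,::-1])
E
```

```text
{'clock': 2.95, 'position': array([0.51497348, 0.08107694, 0.02468366]), 'tool_rot': array([ 3.14017301,  0.00335161, -0.10843186]), 'force': array([-0.47844779, -1.69252463,  1.45485886])}
```

View pics/w2.png

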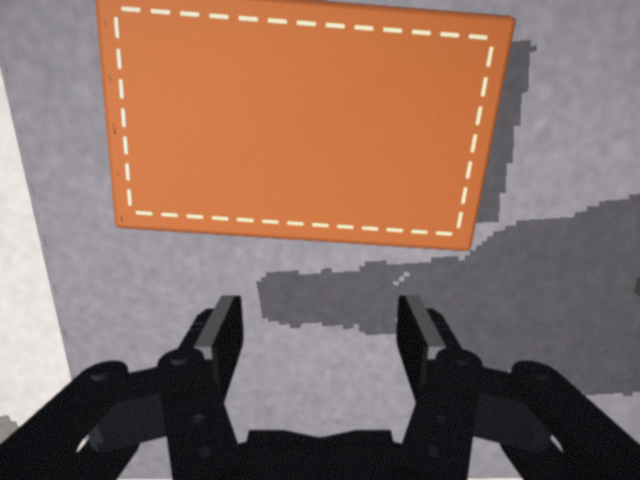

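play_rows(deltas=[[0.01,-0.01,0,0,0,0,0.3],[0.02,-0.01,0,0,0,0,0.3],[0.026,-0.01,0,0,0,0,0.3],[0.032,-0.01,0,0,0,0,0.3],[0.038,-0.01,0,0,0,0,0.3],[0.044,-0.01,0,0,0,0,0.3],[0.05,-0.01,0,0,0,0,0.3],[0.056,-0.01,0,0,0,0,0.3],[0.064,-0.01,0,0,0,0,0.3],[0.074,-0.01,0,0,0,0,0.3]])

```text
clock: 4.0
position: [0.5543, 0.0832, 0.0263]
tool_rot: [-3.142, 0.0, -0.108]
force: [-1.0, 0.8, -0.5]
grip_width: 0.0597
finger_force: 0.7
```

play_rows(deltas=[[0.01,0,0,0,0,0,0.3],[0.02,0,0,0,0,0,0.3],[0.03,0,0,0,0,0,0.3],[0.04,0,0,0,0,0,0.3],[0.05,0,0,0,0,0,0.3],[0.06,0,0,0,0,0,0.3],[0.07,0,0,0,0,0,0.3],[0.08,0,0,0,0,0,0.3],[0.088,0,0,0,0,0,0.3],[0.094,0,0,0,0,0,0.3]])

```text
clock: 5.0
position: [0.6011, 0.078, 0.0263]
tool_rot: [-3.142, -0.0, -0.108]
force: [-1.2, -0.8, -1.0]
grip_width: 0.06
finger_force: 0.7
```

```bash
cat >> h.py <<'E'
O=np.array([.5515,-.0588]);TY=-.105
def totray(p):
    a=np.array(p)[:2]-O;return np.array([a[0]*np.cos(TY)+a[1]*np.sin(TY),-a[0]*np.sin(TY)+a[1]*np.cos(TY)])
E
python3 - <<'E'
from workcell import *
from h import *
s=observe();print({k:s[k] for k in('clock','position','tool_rot','force')},totray(s['position']))
c=get_calibration("wrist");im=grab_frame("wrist");cv2.imwrite("pics/w3.png",im[:,:,::-1])
E
```

```text
{'clock': 5.0, 'position': array([0.60108112, 0.07802622, 0.02629082]), 'tool_rot': array([-3.14155098e+00, -2.05319477e-06, -1.08058881e-01]), 'force': array([-1.18835077, -0.78961858, -1.04470595])} [0.03496769 0.14126912]
```

View pics/w3.png

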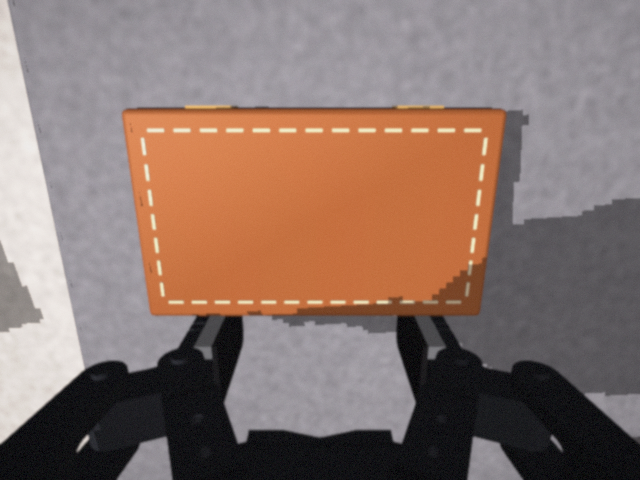

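The case now sits square against both fingertips, with its top corners at (123,110), (504,109), (481,315) and (150,315).

```bash
python3 - <<'E'
from workcell import *
from h import *
c=get_calibration("wrist")
P=ray(c,[(123,111),(504,110),(481,315),(150,315)],.052)
T=np.array([totray(p) for p in P]);print(T.round(4),T.mean(0))
print(np.degrees(np.arctan2(T[1]-T[0],1))[0], np.arctan2(T[0,0]-T[1,0],T[0,1]-T[1,1]),np.arctan2(T[3,0]-T[2,0],T[3,1]-T[2,1]))
E
```

```text
[[0.1112 0.1954]
 [0.1112 0.0888]
 [0.047  0.0877]
 [0.0473 0.1962]] [0.07917698 0.14204134]
-0.004043526633115449 0.0006620811662167257 0.0029572864615527595
```

play_rows(deltas=[[0.006,0,0,0,0,0,0.3],[0.012,0,0,0,0,0,0.3],[0.018,0,0,0,0,0,0.3],[0.022,0,0,0,0,0,0.3],[0.0255,0,0,0,0,0,0.3],[0.0255,0,0,0,0,0,0.3],[0.0,0,0,0,0,0,0.3],[-0.04,0,0,0,0,0,0.3],[-0.08,0,-0.06,0,0,0,0.3],[-0.1,0,-0.16,0,0,0,0.3]])

```text
clock: 6.05
position: [0.5483, 0.0834, 0.104]
tool_rot: [3.14, 0.005, -0.107]
force: [1.6, -0.0, 1.3]
grip_width: 0.0602
finger_force: 0.0
```

play_rows(deltas=[[-0.04,0.02,-0.09,0,0,0,0.55],[-0.06,0.08,-0.18,0,0,0,0.55],[-0.06,0.14,-0.26,0,0,0,0.55],[-0.06,0.18,-0.28,0,0,0,0.55],[-0.06,0.18,-0.28,0,0,0,0.55]])

```text
clock: 6.55
position: [0.5125, -0.006, 0.2479]
tool_rot: [3.141, -0.005, -0.112]
force: [0.0, -0.4, -0.4]
grip_width: 0.0386
finger_force: 0.0
```

```bash
python3 - <<'E'
from workcell import *
from h import *
s=observe();print({k:s[k] for k in('clock','position','tool_rot','grip_width')},totray(s['position']))
c=get_calibration("wrist");im=grab_frame("wrist");cv2.imwrite("pics/w4.png",im[:,:,::-1])
import pickle;pickle.dump(c,open("w4.pkl","wb"))
E
```

```text
{'clock': 6.55, 'position': array([ 0.51250619, -0.00602437,  0.24787738]), 'tool_rot': array([ 3.14077468, -0.0046761 , -0.11238059]), 'grip_width': 0.038567850701216315} [-0.04431032  0.04839814]
```

View pics/w4.png

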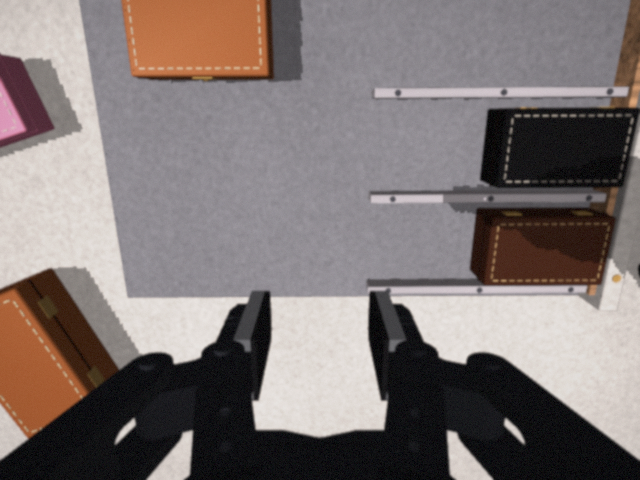

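The case's near long edge runs from about (133,76) to (271,76), and the +46 rail from (375,93) to (628,92). I'll check both in the tray frame.

```bash
python3 - <<'E'
import pickle
from h import *
c=pickle.load(open("w4.pkl","rb"));im=cv2.imread("pics/w4.png")[:,:,::-1].copy()
for x,(u0,u1),v in((46,(380,600),95),(-46,(375,440),201)):
    w=[]
    for u in range(u0,u1,2):
        col=np.where(im[v-12:v+6,u,1]>165)[0]
        if 5<len(col)<13: w.append((u,v-12+col.mean()))
    T=np.array([totray(p) for p in ray(c,w,.032)]);k=np.polyfit(T[:,1],T[:,0],1)
    print(x,len(w),T.mean(0).round(4),"slope",k[0].round(4))
print("mouths",[totray(p).round(4) for p in ray(c,[(374,93),(371,198)],.032)])
m=tan(im);
for u in(160,250): print(u,im[62:84,u,:2].tolist())
print(im[40,262:285,0],im[40,118:140,0])
w=[]
for u in range(142,265,4):
    if 185<u<220: continue
    w.append((u,np.where(im[:100,u,0]>150)[0].max()+.5))
w=np.array(w);T=np.array([totray(p) for p in ray(c,w,.052)]);k=np.polyfit(T[:,1],T[:,0],1);print("near edge",w[[0,-1]],T.mean(0),"slope",k[0])
E
```

```text
46 103 [ 0.0459 -0.0987] slope 0.0018
-46 30 [-0.0462 -0.0339] slope -0.0058
mouths [array([0.0456, 0.0007]), array([-0.0453,  0.0004])]
160 [[194, 119], [200, 123], [195, 120], [196, 120], [200, 131], [209, 159], [211, 177], [210, 165], [200, 134], [196, 121], [197, 121], [194, 119], [173, 103], [147, 87], [104, 58], [71, 43], [60, 36], [61, 46], [93, 87], [118, 113], [134, 132], [141, 138]]
250 [[185, 109], [186, 111], [185, 108], [185, 110], [189, 115], [192, 123], [191, 125], [189, 118], [187, 113], [185, 108], [184, 108], [176, 103], [159, 93], [127, 72], [93, 52], [64, 34], [52, 33], [68, 54], [90, 84], [118, 114], [136, 133], [144, 140]]
[181 183 178 163 131  97  69  55  53  55  69  78  79  76  82  83  81  82
  83  86  81  85  82] [140 139 137 134 135 133 138 139 149 167 172 171 183 195 201 202 197 188
 193 191 191 191]
near edge [[142.   74.5]
 [262.   74.5]] [0.05958672 0.13996672] slope 0.005897936854155208
```

```bash
python3 - <<'E'
from workcell import *
from h import *
for n,vr in(("top",(150,200)),("scene",(180,320))):
    im=cv2.imread(f"pics/{n}0.png")[:,:,::-1].copy();c=get_calibration(n)
    h=cv2.cvtColor(im,cv2.COLOR_RGB2HSV);m=cv2.inRange(h,(45,90,30),(90,255,255));m[:vr[0]]=0;m[vr[1]:]=0
    k,l,st,ce=cv2.connectedComponentsWithStats(m)
    for i in range(1,k):
        if st[i,4]>60:
            x,y,w,hh,a=st[i];foot=(x+w/2,y+hh-w*.36)
            print(n,st[i],ray(c,foot,.005).round(3),totray(ray(c,foot,.005)[0]).round(3))
E
```

```text
top [266 160  23  27 374] [[0.781 0.145 0.005]] [0.207 0.226]
top [326 167  22  19 115] [[ 0.783 -0.037  0.005]] [0.227 0.046]
scene [396 216  16  14 127] [[0.76  0.242 0.005]] [0.176 0.321]
scene [387 243  26  16 154] [[0.795 0.144 0.005]] [0.22  0.227]
scene [369 260   8  11  68] [[0.764 0.044 0.005]] [0.201 0.124]
scene [355 286  28  19 161] [[ 0.798 -0.041  0.005]] [0.244 0.044]
scene [  0 299  22  21 268] [[ 0.095 -0.569  0.005]] [-0.401 -0.555]
```

play_rows(deltas=[[0.02,-0.02,0,0,0,-0.05,0.55],[0.05,-0.06,0,0,0,-0.12,0.55],[0.08,-0.1,0,0,0,-0.19,0.55],[0.11,-0.15,0,0,0,-0.26,0.55],[0.14,-0.2,0,0,0,-0.33,0.55],[0.17,-0.24,0,0,0,-0.4,0.55],[0.2,-0.28,0,0,0,-0.47,0.55],[0.23,-0.32,0,0,0,-0.54,0.55],[0.25,-0.35,0,0,0,-0.6,0.55],[0.265,-0.375,0,0,0,-0.66,0.55]])

```text
clock: 7.6
position: [0.6637, 0.1717, 0.2438]
tool_rot: [-3.14, -0.0, 1.281]
force: [-0.7, -0.6, 0.0]
grip_width: 0.0383
finger_force: 0.0
```

play_rows(deltas=[[0,0,0,0,0,-0.06,0.55],[0,0,0,0,0,-0.093,0.55],[0,0,0,0,0,-0.093,0.55]])

```text
clock: 7.9
position: [0.6632, 0.1705, 0.244]
tool_rot: [-3.14, -0.0, 1.471]
force: [-0.0, -0.0, -0.1]
grip_width: 0.0387
finger_force: 0.0
```

```bash
python3 - <<'E'
from workcell import *
from h import *
s=observe();print({k:s[k] for k in('clock','position','tool_rot','grip_width','qpos')},totray(s['position']))
a=s['tool_rot'][2];d=O+np.array([[np.cos(TY),-np.sin(TY)],[np.sin(TY),np.cos(TY)]])@[.092,.237]-s['position'][:2]
print("tool d units",(d[0]*np.cos(a)+d[1]*np.sin(a))*2,-(-d[0]*np.sin(a)+d[1]*np.cos(a))*2,"turn",-(TY+np.pi/2-a)/np.radians(120))
E
```

```text
{'clock': 7.9, 'position': array([0.66318108, 0.17052179, 0.24400015]), 'tool_rot': array([-3.13991441e+00, -4.87924079e-04,  1.47143368e+00]), 'grip_width': 0.03872080776458887, 'qpos': array([ 0.05268729,  0.68369447, -0.66792643,  1.38395524,  0.42803472,
        1.22127758, -0.75102368])} [0.08703144 0.23976379]
tool d units -0.0055835190258049505 0.009905804730171943 turn 0.0026916374949574147
```

play_rows(deltas=[[-0.003,0.01,0.03,0,0,0.0027,0.62],[-0.0055,0.01,0.1,0,0,0.0027,0.62],[-0.0055,0.01,0.18,0,0,0.0027,0.62],[-0.0055,0.01,0.26,0,0,0.0027,0.62],[-0.0055,0.01,0.33,0,0,0.0027,0.62],[-0.0055,0.01,0.39,0,0,0.0027,0.62],[-0.0055,0.01,0.42,0,0,0.0027,0.62],[-0.0055,0.01,0.428,0,0,0.0027,0.62],[-0.0055,0.01,0.428,0,0,0.0027,0.62]])

```text
clock: 8.8
position: [0.6685, 0.1664, 0.0315]
tool_rot: [3.142, -0.0, 1.463]
force: [0.5, -0.3, 0.1]
grip_width: 0.0326
finger_force: 0.0
```

```bash
python3 - <<'E'
from workcell import *
from h import *
s=observe();print({k:s[k] for k in('clock','position','tool_rot','grip_width','force')},totray(s['position']))
cv2.imwrite("pics/w5.png",grab_frame("wrist")[:,:,::-1])
E
```

```text
{'clock': 8.8, 'position': array([0.66845481, 0.16636435, 0.03148439]), 'tool_rot': array([ 3.14154941e+00, -2.45606314e-04,  1.46280922e+00]), 'grip_width': 0.03255663591584989, 'force': array([ 0.45947587, -0.25452808,  0.06791508])} [0.09271185 0.23618197]
```

View pics/w5.png

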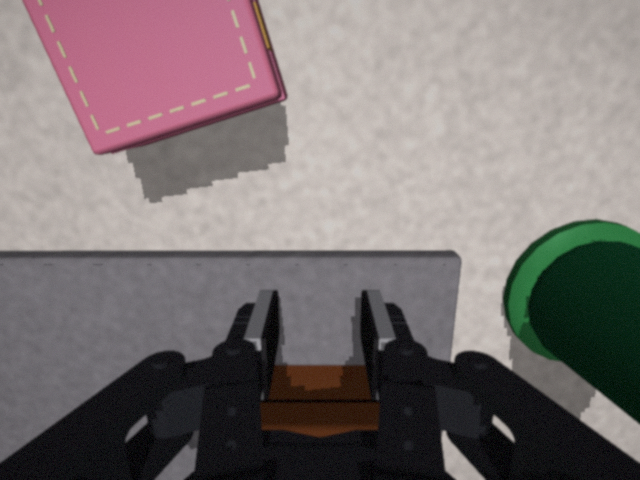

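play_rows(deltas=[[-0.014,0,0,0,0,0,0.62],[-0.028,0,0,0,0,0,0.62],[-0.04,0,0,0,0,0,0.62],[-0.046,0,0,0,0,0,0.62],[-0.051,0,0,0,0,0,0.62],[-0.056,0,0,0,0,0,0.62],[-0.062,0,0,0,0,0,0.62],[-0.07,0,0,0,0,0,0.62],[-0.08,0,0,0,0,0,0.62],[-0.092,0,0,0,0,0,0.62]])

```text
clock: 9.85
position: [0.6634, 0.1203, 0.0314]
tool_rot: [3.141, -0.0, 1.464]
force: [0.1, 2.7, 1.8]
grip_width: 0.0323
finger_force: 1.7
```

play_rows(deltas=[[-0.014,0,0,0,0,0,0.62],[-0.028,0,0,0,0,0,0.62],[-0.042,0,0,0,0,0,0.62],[-0.056,0,0,0,0,0,0.62],[-0.07,0,0,0,0,0,0.62],[-0.084,0,0,0,0,0,0.62],[-0.098,0,0,0,0,0,0.62],[-0.112,0,0,0,0,0,0.62],[-0.124,0,0,0,0,0,0.62],[-0.13,0,0,0,0,0,0.62]])

```text
clock: 10.85
position: [0.6564, 0.0547, 0.0313]
tool_rot: [-3.141, 0.0, 1.463]
force: [0.1, 2.5, 2.1]
grip_width: 0.0323
finger_force: 1.6
```

```bash
python3 - <<'E'
from workcell import *
from h import *
s=observe();print({k:s[k] for k in('clock','position','tool_rot','force')},totray(s['position']))
c=get_calibration("top");im=grab_frame("top")
v=cv2.resize(im[180:330,240:450],None,fx=3.8,fy=3.8,interpolation=cv2.INTER_CUBIC)
cv2.imwrite("pics/t6.png",v[:,:,::-1])
E
```

```text
{'clock': 10.85, 'position': array([0.65635715, 0.05468963, 0.03126088]), 'tool_rot': array([-3.14148698e+00,  4.35440359e-04,  1.46278086e+00]), 'force': array([0.07150049, 2.45059995, 2.10257041])} [0.09238513 0.12385438]
```

View pics/t6.png

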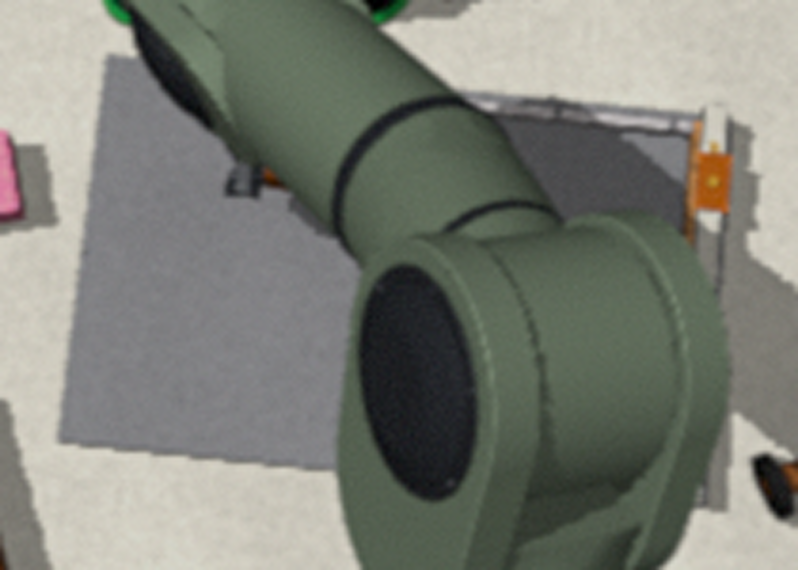

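The arm hides the case in the top view, so I'll check from the scene camera before the case enters the lane.

```bash
python3 - <<'E'
from workcell import *
from h import *
im=grab_frame("scene");cv2.imwrite("pics/s7f.png",im[:,:,::-1])
v=cv2.resize(im[190:360,170:400],None,fx=3.4,fy=3.4,interpolation=cv2.INTER_CUBIC)
cv2.imwrite("pics/s7.png",v[:,:,::-1])
E
```

```text
(no output)
```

View pics/s7.png

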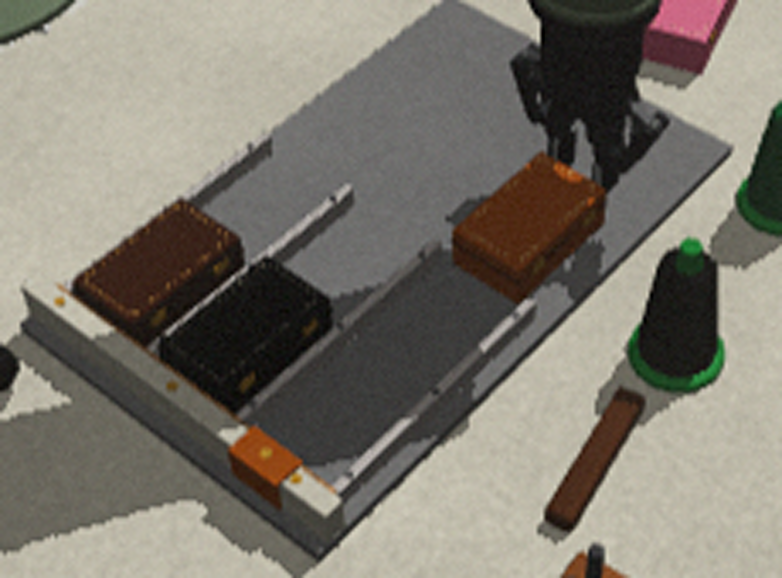

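The case stands just outside the lane mouth. Its front bottom corners are near crop (455,262) and (518,299), between the rail ends at (440,245) and (530,305).

```bash
python3 - <<'E'
from workcell import *
from h import *
c=get_calibration("scene")
q=lambda u,v:(u/3.4+170,v/3.4+190)
for n,p,z in(("fl bot",(455,262),.012),("fr bot",(518,300),.012),("fl top",(455,235),.052),("fr top",(522,273),.052),("railL",(438,243),.032),("railR",(528,305),.032),("swL",(230,455),.046),("swR",(300,480),.046)):
    print(n,totray(ray(c,q(*p),z)[0]).round(4))
# expected crop pixels for an ideal case at (.092,.057)
for x,y,z in((.059,.002,.012),(.125,.002,.012),(.059,.002,.052),(.125,.002,.052),(.046,0,.032),(.138,0,.032)):
    w=O+np.array([[np.cos(TY),-np.sin(TY)],[np.sin(TY),np.cos(TY)]])@[x,y]
    u=proj(c,[*w,z])[0];print((x,y,z),((u-[170,190])*3.4).round(0))
E
```

```text
fl bot [0.0608 0.0056]
fr bot [0.1223 0.0068]
fl top [ 0.066  -0.0001]
fr top [0.1285 0.0026]
railL [ 0.0496 -0.0011]
railR [ 0.141  -0.0054]
swL [ 0.0736 -0.2446]
swR [ 0.1237 -0.2289]
(0.059, 0.002, 0.012) [450. 264.]
(0.125, 0.002, 0.012) [517. 306.]
(0.059, 0.002, 0.052) [450. 229.]
(0.125, 0.002, 0.052) [518. 271.]
(0.046, 0, 0.032) [435. 240.]
(0.138, 0, 0.032) [529. 299.]
```

play_rows(deltas=[[-0.01,0,0,0,0,0,0.62],[-0.024,0,0,0,0,0,0.62],[-0.038,0,0,0,0,0,0.62],[-0.052,0,0,0,0,0,0.62],[-0.066,0,0,0,0,0,0.62],[-0.08,0,0,0,0,0,0.62],[-0.094,0,0,0,0,0,0.62],[-0.108,0,0,0,0,0,0.62],[-0.122,0,0,0,0,0,0.62],[-0.134,0,0,0,0,0,0.62]])

```text
clock: 11.95
position: [0.6492, -0.0116, 0.0313]
tool_rot: [3.142, 0.0, 1.463]
force: [-0.1, 2.5, -0.7]
grip_width: 0.0327
finger_force: 0.6
```

play_rows(deltas=[[-0.012,0,0,0,0,0,0.62],[-0.026,0,0,0,0,0,0.62],[-0.04,0,0,0,0,0,0.62],[-0.054,0,0,0,0,0,0.62],[-0.068,0,0,0,0,0,0.62],[-0.082,0,0,0,0,0,0.62],[-0.096,0,0,0,0,0,0.62],[-0.11,0,0,0,0,0,0.62],[-0.122,0,0,0,0,0,0.62],[-0.13,0,0,0,0,0,0.62]])

```text
clock: 12.95
position: [0.6422, -0.0763, 0.0313]
tool_rot: [3.142, 0.0, 1.463]
force: [0.4, 1.3, -0.9]
grip_width: 0.0324
finger_force: 0.7
```

```bash
python3 - <<'E'
from workcell import *
from h import *
s=observe();print({k:s[k] for k in('clock','position','tool_rot','force')},totray(s['position']))
im=grab_frame("scene");cv2.imwrite("pics/s8f.png",im[:,:,::-1])
v=cv2.resize(im[210:350,200:360],None,fx=4,fy=4,interpolation=cv2.INTER_CUBIC)
cv2.imwrite("pics/s8.png",v[:,:,::-1])
E
```

```text
{'clock': 12.95, 'position': array([ 0.64222286, -0.07626212,  0.03131657]), 'tool_rot': array([3.14157876e+00, 6.23051468e-05, 1.46293309e+00]), 'force': array([ 0.41361666,  1.30293331, -0.93963675])} [ 0.09205337 -0.00785754]
```

View pics/s8.png

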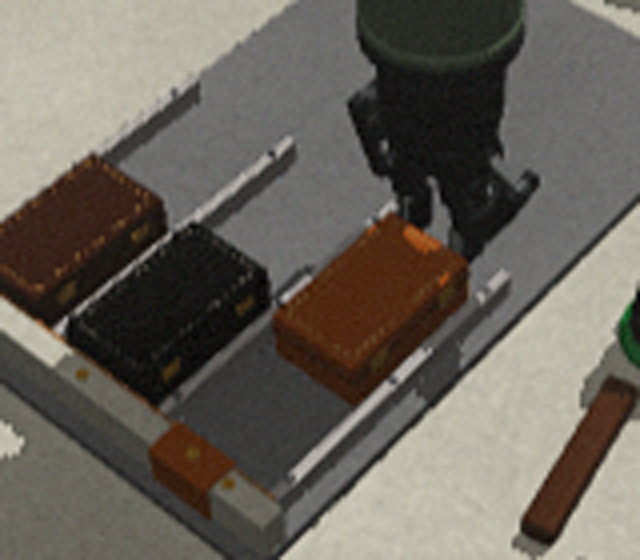

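play_rows(deltas=[[-0.01,0,0,0,0,0,0.62],[-0.024,0,0,0,0,0,0.62],[-0.038,0,0,0,0,0,0.62],[-0.054,0,0,0,0,0,0.62],[-0.07,0,0,0,0,0,0.62],[-0.086,0,0,0,0,0,0.62],[-0.102,0,0,0,0,0,0.62],[-0.118,0,0,0,0,0,0.62],[-0.13,0,0,0,0,0,0.62],[-0.14,0,0,0,0,0,0.62]])

```text
clock: 14.0
position: [0.6347, -0.1457, 0.0314]
tool_rot: [3.142, -0.0, 1.463]
force: [0.5, 2.8, 1.8]
grip_width: 0.0324
finger_force: 1.5
```

play_rows(deltas=[[-0.003,0,0,0,0,0,0.62],[-0.007,0,0,0,0,0,0.62],[-0.011,0,0,0,0,0,0.62],[-0.015,0,0,0,0,0,0.62],[-0.018,0,0,0,0,0,0.62],[-0.021,0,0,0,0,0,0.62],[-0.024,0,0,0,0,0,0.62],[-0.026,0,0,0,0,0,0.62],[-0.027,0,0,0,0,0,0.62]])

```text
clock: 14.9
position: [0.6333, -0.1587, 0.0314]
tool_rot: [3.142, -0.0, 1.463]
force: [1.2, 3.4, 1.6]
grip_width: 0.0329
finger_force: 1.6
```

```bash
python3 - <<'E'
from workcell import *
from h import *
s=observe();print({k:s[k] for k in('clock','position','tool_rot','force')},totray(s['position']))
E
```

```text
{'clock': 14.9, 'position': array([ 0.63333048, -0.15865326,  0.03136161]), 'tool_rot': array([ 3.14154004e+00, -2.60859365e-05,  1.46328542e+00]), 'force': array([1.17036563, 3.43916351, 1.55563594])} [ 0.09184514 -0.0907269 ]
```

play_rows(deltas=[[-0.001,0,0,0,0,0,0.62],[-0.002,0,0,0,0,0,0.62],[-0.003,0,0,0,0,0,0.62],[-0.004,0,0,0,0,0,0.62],[-0.004,0,0,0,0,0,0.62]])

```text
clock: 15.4
position: [0.6331, -0.1606, 0.0313]
tool_rot: [-3.142, 0.0, 1.463]
force: [-0.3, 3.9, 2.0]
grip_width: 0.0321
finger_force: 1.5
```

play_rows(deltas=[[-0.001,0,0,0,0,0,0.62],[-0.002,0,0,0,0,0,0.62],[-0.002,0,0,0,0,0,0.62]])

```text
clock: 15.7
position: [0.633, -0.1617, 0.0313]
tool_rot: [3.142, 0.0, 1.463]
force: [0.9, 2.5, 1.4]
grip_width: 0.0325
finger_force: 1.5
```

play_rows(deltas=[[-0.001,0,0,0,0,0,0.62],[-0.001,0,0,0,0,0,0.62]])

```text
clock: 15.9
position: [0.633, -0.1619, 0.0313]
tool_rot: [-3.142, -0.0, 1.463]
force: [0.3, 4.3, 2.8]
grip_width: 0.0321
finger_force: 2.1
```

play_rows(deltas=[[-0.001,0,0,0,0,0,0.62],[-0.001,0,0,0,0,0,0.62]])

```text
clock: 16.1
position: [0.633, -0.1619, 0.0313]
tool_rot: [-3.142, -0.001, 1.464]
force: [0.4, 6.7, 1.9]
grip_width: 0.0322
finger_force: 3.2
```

```bash
python3 - <<'E'
from workcell import *
from h import *
s=observe();print({k:s[k] for k in('clock','position','tool_rot','force')},totray(s['position']))
c=get_calibration("scene");im=grab_frame("scene");cv2.imwrite("pics/s9f.png",im[:,:,::-1])
for x,y,z in((.059,-.215,.052),(.125,-.215,.052)):
    w=O+np.array([[np.cos(TY),-np.sin(TY)],[np.sin(TY),np.cos(TY)]])@[x,y];print(proj(c,[*w,z]))
E
```

```text
{'clock': 16.1, 'position': array([ 0.63295604, -0.1618954 ,  0.03133634]), 'tool_rot': array([-3.14158861e+00, -8.35240980e-04,  1.46370009e+00]), 'force': array([0.40245995, 6.69170746, 1.94387496])} [ 0.09181256 -0.09399043]
[[242.10099806 310.75096678]]
[[262.70909663 325.95859341]]
```

The TCP has stopped while the force climbs to 6.7 N, so the case is against the cork. I'll back straight off and lift.

play_rows(deltas=[[0.004,0,0,0,0,0,0.62],[0.012,0,0,0,0,0,0.62],[0.03,0,0,0,0,0,0.62],[0.06,0,0,0,0,0,0.62],[0.1,0,-0.02,0,0,0,0.62],[0.14,0,-0.08,0,0,0,0.62],[0.18,0,-0.16,0,0,0,0.62],[0.21,0,-0.25,0,0,0,0.62],[0.22,0,-0.34,0,0,0,0.62],[0.22,0,-0.4,0,0,0,0.62]])

```text
clock: 17.15
position: [0.6452, -0.0494, 0.2356]
tool_rot: [3.138, -0.001, 1.467]
force: [-0.1, 0.7, -0.8]
grip_width: 0.0322
finger_force: 0.0
```

play_rows(deltas=[[0.0,0.0,-0.04,0,0,0.05,0.62],[0.0,0.03,-0.06,0,0,0.12,0.62],[0.0,0.07,-0.06,0,0,0.19,0.62],[0.0,0.12,-0.06,0,0,0.26,0.62],[-0.02,0.17,-0.06,0,0,0.33,0.62],[-0.06,0.2,-0.06,0,0,0.4,0.62],[-0.1,0.22,-0.06,0,0,0.47,0.62],[-0.14,0.23,-0.06,0,0,0.54,0.62],[-0.18,0.23,-0.06,0,0,0.61,0.62],[-0.2,0.23,-0.06,0,0,0.68,0.62]])

```text
clock: 18.15
position: [0.7484, -0.1645, 0.2619]
tool_rot: [-3.141, -0.0, 0.033]
force: [0.2, -0.0, -0.5]
grip_width: 0.0323
finger_force: 0.0
```

play_rows(deltas=[[0,0,0,0,0,0.04,0.62],[0,0,0,0,0,0.07,0.62],[0,0,0,0,0,0.07,0.62],[0,0,0,0,0,0.07,0.62]])

```text
clock: 18.55
position: [0.7485, -0.1632, 0.2618]
tool_rot: [-3.141, -0.0, -0.104]
force: [1.1, 0.3, 0.4]
grip_width: 0.0327
finger_force: 0.0
```

```bash
python3 - <<'E'
from workcell import *
from h import *
import pickle
s=observe();print({k:s[k] for k in('clock','position','tool_rot','force')},totray(s['position']))
c=get_calibration("wrist");im=grab_frame("wrist");cv2.imwrite("pics/w9.png",im[:,:,::-1]);pickle.dump(c,open("w9.pkl","wb"))
M=np.array([[np.cos(TY),-np.sin(TY)],[np.sin(TY),np.cos(TY)]])
for x,y,z in((.092,-.16,.052),(.059,-.105,.052),(.125,-.105,.052),(.125,-.215,.052),(.059,-.215,.052)): print(proj(c,[*(O+M@[x,y]),z]).round(1))
r=fit_case(c,im,proj(c,[*(O+M@[.092,-.16]),.052])[0])
print(totray(r[0]),r[1]-TY,r[2],r[3].round(1))
E
```

```text
{'clock': 18.55, 'position': array([ 0.74853758, -0.16320846,  0.26183367]), 'tool_rot': array([-3.14104670e+00, -3.25239254e-04, -1.03951318e-01]), 'force': array([1.11076133, 0.32171685, 0.40346378])} [ 0.20689516 -0.08318248]
[[396.7 312. ]]
[[340.4 341.1]]
[[341.6 281.2]]
[[455.8 281.4]]
[[449.1 341.3]]
[ 0.09187609 -0.17828181] 0.0014616475 [60.62449264526367, 70.28583526611328] [[447.8 339. ]
 [453.9 284. ]
 [381.  284. ]
 [378.2 339. ]]
```

```bash
python3 -c "
from workcell import *
print(job_done())"
```

```text
the job is handed in; nothing more can be done
None
```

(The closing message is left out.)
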